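# Index the riveting slide and clamp it

## Robot

A 6-joint arm with a two-finger parallel gripper is mounted at the origin on the work surface. World frame = base frame: x ahead of the robot, y to its left, z up, the work surface at z = 0. Lengths are in m, angles in rad, forces in N, time in s.
With the tool pointing down it reaches from about 0.35 to 0.775 m from the base axis. Payload 7.3 kg.
Tool frame: the origin (TCP) lies between the finger pads, 19 mm behind the fingertips; this is the grasp point; z points along the fingers, y is the line along which they close (so a half turn about z gives the same grasp; the last joint's range is limited). The gripper opens to 92 mm and grips with 3 to 60 N. Pads are 19 mm wide; open, the fingers measure 130 mm over their backs; the gripper's body (75 mm by 190 mm) begins 47 mm behind the grasp point.
Start: joints at [-1.374, 0.342, 1.524, -0, 1.275, -0.146], TCP at [0.176, -0.494, 0.246] pointing down, gripper open.
Joint ranges: [-2.53, 2.53], [-0.77, 2.02], [0.04, 2.7], [-1, 4.14], [0.28, 2.66], [-3.11, 3.11]. Speed limits (rad/s): [2.57, 2.57, 3.14, 3.14, 3.14, 3.14].

## Interface

Orientations are given as [roll, pitch, yaw] about the fixed x, y, z axes, in that order (R = Rz(yaw) Ry(pitch) Rx(roll)).
In Python, from cell import * gives the robot as it stands.
- The arm moves only by the tool step_arm, never from a script. Its argument "commands" is a list of rows, each a list of 7 numbers: the opening, from 0 (shut) to 1 (fully open), then the shift along the world's x, y, z in cm, then the turn, a rotation vector about the world's x, y, z in rad. A call has 1 to 5 rows; each row is the pose to reach, as a shift and turn from the pose commanded when the call began; what a row does not reach only later rows make up. A row lasts 1/12 s, in which the tool goes at most 41.7 mm and 7.16 degrees, less where a joint would pass 70% of its speed; a pose out of reach is approached as far as the arm can. A call with a gripper value outside its range is refused whole. The fingers move at their own pace and stop on an object; "grip_force" is the grip in N (left out, the last holds). Time passes only in rows, so rows that repeat a pose let the fingers close. It gives the time, the measured TCP pose, the force, the opening and the grip force at its end, in the units of the state.
- observe(): the state, without advancing time (a new reading comes with each control period).
- read_camera(name): name is "side" or "top"; returns the picture (400x640x3 uint8, red, green, blue); there is no depth.
- camera_model(name): a dict with "vfov" (degrees; the focal length in pixels is half the picture's height over the tangent of half this angle, whatever the lens; pixels are square), "cx", "cy" (the principal point, pixels), "world_to_cam" (4x4, takes a point from world to camera coordinates). Camera axes: x right, y up, looking along -z (the intrinsics and any distortion apply to the point x, -y, -z); pixel columns grow to the right and rows downward; lengths in m; the calibration is good to about 2 mm. A picture is of the moment at which its call begins. camera_model takes no time and is no camera call.
- hand_in(): hands the job in; it is judged then, once.
The state is a dict: "time": time; "qpos": joint angles; "qvel": joint speeds; "joint_efforts": joint torques, N m; "tool_pos": TCP position; "tool_rot": TCP orientation; "contact_force": force on the tool from outside, world axes, zero at the start; "torque": the same for the moment, N m; "opening": finger opening in m; "grip_force": force on a finger pad.
Only numpy, scipy, OpenCV 4.12 (cv2) and the standard library are available. Lean on these libraries where they do the work, as an engineer would, in place of code of your own. Each camera call takes 0.05 s, during which the arm holds its last target. There are 200 camera calls.

## Task

Bring the loose aluminium carriage along its rail to the riveting stake, until it drops into the click detent there and its index line meets the mark on the rail. Only then tighten its black square clamp knob clockwise, taking new grips on it as needed, until it comes firmly up against its stop, but do not force it past that, so that the carriage stays clamped in the detent. Leave the tools and brassware lying around it where they are.

Things in the scene. Friction and masses are not known exactly. Their poses are not given: they have to be found in the camera images.
- rail: The slide, fixed to the bench: dark steel base 130 x 460 x 12, on it a steel rail 56 wide, top 36 above the bench, end stops 48 high. Origin on the bench under its middle; y along the rail towards the stake's end, x across it, away from the robot, z up.
- station (a point): The work station on the rail's centre line, at bench height, y = +70 from the rail's origin: the carriage's middle belongs over it. A 12 wide steel mark stands on the base 58 to its robot side; the riveting stake (base 60 x 50 x 30, round horn 69 high) stands 63 to 123 to its far side.
- carriage_mid (a point): Middle of the carriage, on its top face, 64 above the bench. The aluminium carriage is 92 across, 150 along the rail, from 18 up to 64. Its half towards the stake's end carries a brass rosette 58 across, 40 from the middle, up to 11 high; the other half the clamp knob, 35 from the middle. Draw it by the knob or push its end.
- carriage (a joint): Travel of the carriage along the rail's y, in m: 0 in the station's detent, negative short of it, at most +0.045 beyond it. About 3 N of friction while the clamp is loose; about 10 N takes it over the lip of the detent, met some 8 to 15 mm before 0 (and again after it); within 6 mm of 0 it is drawn to 0 when let go.
- knob_grip (a point): On the clamp knob's axis at the height for a grip (TCP here, tool pointing down), 98 above the bench. The knob is a black block 34 x 34 square, from 76 to 104 above the bench, over a round steel hub 48 across (64 to 76). This point's x and y axes stand square to the two pairs of flats and turn with the knob; z is up.
- knob (a joint): Turn of the clamp knob, rad: 0 fully slack at its anticlockwise end, growing clockwise seen from above. It turns at about 0.25 N m and stays where it is left. The clockwise stop, where the clamp bites, shifts with wear (somewhere in 2.1 to 2.95 rad), so it has to be felt: within 0.1 rad the torque rises by 0.3 N m or more; over 1 N m strains it.
- shoe: The clamp shoe, a 24 x 30 x 12 steel pad hidden inside the carriage under the knob, lowered 8 mm per rad by it; origin under its centre. It touches nothing until the clamp bites, and cannot be reached.
- hammer: Bystander, to be left alone: hammer, 250 long with a wooden handle, lying on the bench.
- screwdriver: Bystander, to be left alone: wooden-handled screwdriver, 190 long, lying on the bench.
- ring_a: Bystander, to be left alone: loose brass pull ring, 52 across and 7 high, lying flat.
- ring_b: Bystander, to be left alone: another brass pull ring, 52 across and 7 high, lying flat.
- block: Bystander, to be left alone: steel bench block 70 x 90 x 45 high.
- jar: Bystander, to be left alone: small amber jar of pins, 52 across, 60 high.
- backplate: Bystander, to be left alone: brass back plate 50 x 110 x 5 lying flat.

How it is judged:
By the outcome, as a careful person would: the job done as asked, in the order asked, and still so for the second after the job is handed in, with the robot touching nothing.
It also fails if it takes over 51 s, if anything falls off the work surface, if the arm or the gripper's body presses on something with over 40 N, if the wrist force passes 120 N, or if a joint passes its speed limit or range.

## Working session

There is one attempt and no reset: what is moved stays moved. The work goes in short steps, Python scripts to look and compute and a tool call to move; the robot and the scene stay as the last step left them, time stands still between calls to the robot, and variables do not carry over. Pictures are saved under pics/ and viewed, at most 10 in all, crops included, and the job is handed in when it is done.

Besides the shell and the picture viewer there is one more tool, called after "Emit:" by a JSON object that holds its "method" and its "body", one argument or row to a line. step_arm: Moves the arm, as the interface text tells. Its arguments: {"type":"object","properties":{"commands":{"type":"array"},"grip_force":{"type":"number"}},"required":["commands"]}

```bash
ls; mkdir -p pics; cat > h.py <<'E'
from cell import *
import numpy as np, cv2
def save(n,f):
    im=read_camera(n); cv2.imwrite(f,cv2.cvtColor(im,cv2.COLOR_RGB2BGR)); return im
def K(n):
    m=camera_model(n); f=200/np.tan(np.radians(m['vfov'])/2); return m,f
def ray(n,uv,z):
    m,f=K(n); T=np.array(m['world_to_cam']); R=T[:3,:3]; c=-R.T@T[:3,3]
    d=R.T@np.array([(uv[0]-m['cx'])/f,-(uv[1]-m['cy'])/f,-1]); return c+d*(z-c[2])/d[2]
def proj(n,p):
    m,f=K(n); q=np.array(m['world_to_cam'])@np.append(p,1); return m['cx']+f*q[0]/-q[2], m['cy']-f*q[1]/-q[2]
E
python3 - <<'E'
from h import *
save('top','pics/top0.png');save('side','pics/side0.png')
for n in('top','side'):print({k:v for k,v in camera_model(n).items()})
print(observe())
E
```

```text
pics
{'vfov': 55.13197172764748, 'cx': 321.12399547926685, 'cy': 201.08816776579505, 'world_to_cam': array([[ 0.02019806, -0.99960595,  0.01949319,  0.0235999 ],
       [ 0.99306791,  0.02231643,  0.11540405, -0.54314213],
       [-0.11579359,  0.01702712,  0.99312734, -1.06655941],
       [ 0.        ,  0.        ,  0.        ,  1.        ]])}
{'vfov': 46.451056231541926, 'cx': 320.28583361937314, 'cy': 204.9033852384337, 'world_to_cam': array([[-0.97399497, -0.22606753, -0.01507551,  0.53781601],
       [ 0.11308479, -0.54271779,  0.83226753, -0.11446245],
       [-0.1963304 ,  0.80891958,  0.55416919, -1.03556531],
       [ 0.        ,  0.        ,  0.        ,  1.        ]])}
{'time': 0.1, 'qpos': array([-1.37399404e+00,  3.42681494e-01,  1.52488738e+00,  2.45370107e-05,
        1.27540483e+00, -1.46002323e-01]), 'qvel': array([ 7.05997325e-04, -1.20926680e-03, -1.99534669e-03, -3.62571436e-04,
       -6.03962220e-06,  4.65115465e-04]), 'joint_efforts': array([ 2.13184561e-03, -4.32004058e+01, -2.44694942e+01,  7.19566480e-02,
        5.26614266e-02, -6.42756709e-05]), 'tool_pos': array([ 0.17643099, -0.4941244 ,  0.24491158]), 'tool_rot': array([-3.14022972e+00, -2.24134390e-04,  3.42797302e-01]), 'contact_force': array([-0.36967738, -0.31893175,  0.38530316]), 'torque': array([ 0.01820219, -0.01461138,  0.01077237]), 'grip_force': 0.0, 'opening': 0.09156998161612914}
```

View pics/top0.png

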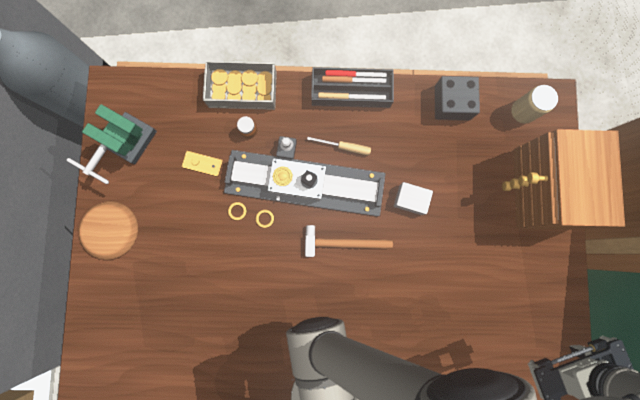

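View pics/side0.png

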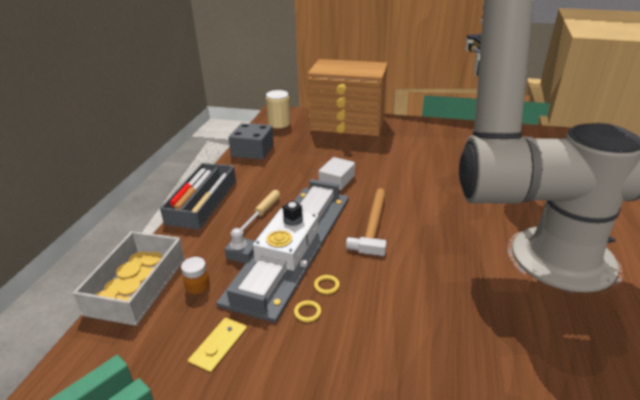

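The top view shows the rail from (225,165) to (384,195), with the stake at (287,147) and +y towards the left. The carriage is at about (297,178), the knob at (309,180) and the rosette at (283,176). The side view agrees. Next I zoom in and measure.

```bash
python3 - <<'E'
from h import *
a=cv2.imread('pics/top0.png')[120:230,210:400]; cv2.imwrite('pics/z0.png',cv2.resize(a,None,fx=4.2,fy=4.2,interpolation=cv2.INTER_CUBIC))
im=cv2.imread('pics/top0.png'); g=im.max(2).astype(int); hsv=cv2.cvtColor(im,cv2.COLOR_BGR2HSV)
roi=np.zeros(g.shape,np.uint8); roi[140:225,215:392]=1
def big(m,k=4):
    n,l,s,c=cv2.connectedComponentsWithStats((m*roi).astype(np.uint8)); o=[i for i in np.argsort(-s[:,4]) if i][:k]
    return [(l==i,s[i],c[i]) for i in o]
# base screws (brass, base corners z=.012), 
br=(hsv[...,0]>18)&(hsv[...,0]<32)&(hsv[...,1]>110)&(hsv[...,2]>110)
for m,s,c in big(br,10): print('brass',s,c.round(1),ray('top',c,.012).round(4),ray('top',c,.072).round(4))
for m,s,c in big(g<45,3): print('dark',s,c.round(1),ray('top',c,.104).round(4))
for m,s,c in big((g>200)&(hsv[...,1]<60),4):
    r=cv2.minAreaRect(np.argwhere(m)[:,::-1].astype(np.float32)); print('bright',s,r)
E
```

```text
brass [229 202  18  18  95] [237.4 210.9] [0.5106 0.2765 0.012 ] [0.5055 0.2645 0.072 ]
brass [256 210  18  15  76] [264.6 216.7] [0.4957 0.1975 0.012 ] [0.4914 0.1897 0.072 ]
brass [273 169  12  16  44] [276.7 177.1] [0.6125 0.1664 0.012 ] [0.6019 0.1604 0.072 ]
brass [215 158   7  18  39] [218.6 165.4] [0.6433 0.3376 0.012 ] [0.631  0.3223 0.072 ]
brass [280 167  12  16  38] [286.3 172.7] [0.6265 0.1387 0.012 ] [0.6151 0.1341 0.072 ]
brass [278 172   8   9  31] [280.6 176.3] [0.6154 0.1551 0.012 ] [0.6045 0.1496 0.072 ]
brass [242 155   4   3  11] [243.4 155.9] [0.6735 0.2665 0.012 ] [0.6595 0.255  0.072 ]
brass [236 188   4   3  11] [237.4 189.1] [0.5745 0.2796 0.012 ] [0.5659 0.2674 0.072 ]
brass [370 175   2   3   4] [370.5 176. ] [ 0.6224 -0.1091  0.012 ] [ 0.6112 -0.1003  0.072 ]
brass [365 208   2   3   3] [365.3 209. ] [ 0.5244 -0.0945  0.012 ] [ 0.5185 -0.0865  0.072 ]
bright [ 268  159  109   43 2207] ((322.6711730957031, 182.02566528320312), (107.54682922363281, 32.783241271972656), 8.530765533447266)
bright [231 161  37  24 675] ((249.17115783691406, 172.52566528320312), (34.61277389526367, 19.5809383392334), 8.53076457977295)
bright [282 140  11   9  53] ((287.0, 144.0), (8.0, 10.0), 90.0)
bright [315 140  23   5  43] ((326.0769348144531, 141.61538696289062), (22.35723876953125, 1.9611613750457764), 11.309932708740234)
```

View pics/z0.png

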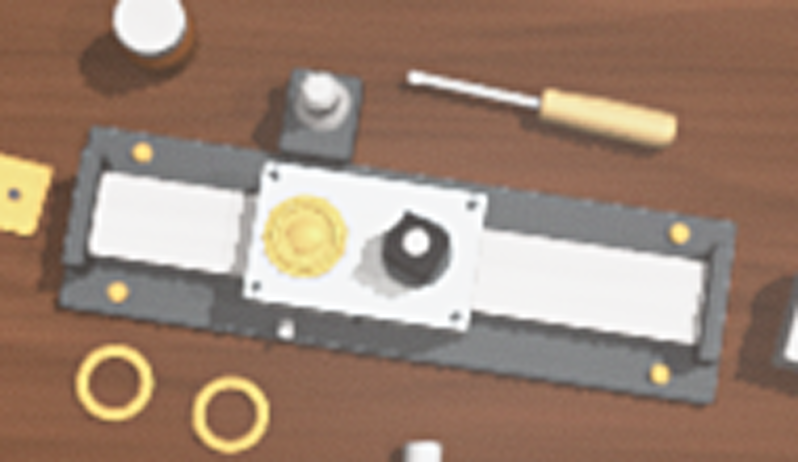

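Zoomed view, in zoom pixels: base screws at (143,152), (118,291), (680,232) and (660,373). Carriage corner screws are at (274,175), (472,204), (257,286) and (455,315). The station mark is at (286,328), the index notch near (357,318) and the knob centre near (415,240).

```bash
python3 - <<'E'
from h import *
zp=lambda u,v:((u+.5)/4.2-.5+210,(v+.5)/4.2-.5+120)
S=[ray('top',zp(*p),.012)[:2] for p in[(143,152),(118,291),(680,232),(660,373)]]
C=[ray('top',zp(*p),.064)[:2] for p in[(274,175),(257,286),(472,204),(455,315)]]
def frame(P):
    o=np.mean(P,0); d=(P[0]+P[1]-P[2]-P[3])/2; return o,d,np.arctan2(-d[0],d[1])
o,d,t=frame(S); c,d2,t2=frame(C); y=d/np.linalg.norm(d); x=np.array([y[1],-y[0]])
print('rail',o,np.linalg.norm(d),t,'carr',c,np.linalg.norm(d2),t2)
st=o+.07*y; print('station',st,'carr rel',(c-st)@x,(c-st)@y)
mk=ray('top',zp(286,328),.018)[:2]; print('mark rel st',(mk-st)@x,(mk-st)@y)
k=ray('top',zp(415,240),.106)[:2]; print('knob dot',k,'rel carr',(k-c)@x,(k-c)@y)
kc=c-.035*y; print('knob pred',kc)
out=[]
for n in('top','side'):
    im=cv2.imread(f'pics/{n}0.png'); u,v=np.round(proj(n,[*kc,.09])).astype(int); print(n,u,v)
    a=im[v-15:v+15,u-15:u+15].astype(float); a=np.clip((a/255)**.5*1.3*255,0,255).astype(np.uint8); out.append(cv2.resize(a,(390,390),interpolation=cv2.INTER_CUBIC))
cv2.imwrite('pics/k0.png',np.hstack(out))
E
```

```text
rail [0.60023978 0.08337565] 0.3805985821114725 -0.12746071544373383 carr [0.60238733 0.10612086] 0.13316144127309631 -0.12381440492820357
station [0.60913789 0.1528078 ] carr rel -0.0007611464738868297 -0.04716631513866948
mark rel st -0.05862637767609237 0.0006316426373901137
knob dot [0.59881814 0.07190087] rel carr 0.0008096720806348321 -0.03439609893746195
knob pred [0.59793827 0.07140479]
top 309 178
side 293 210
```

View pics/k0.png

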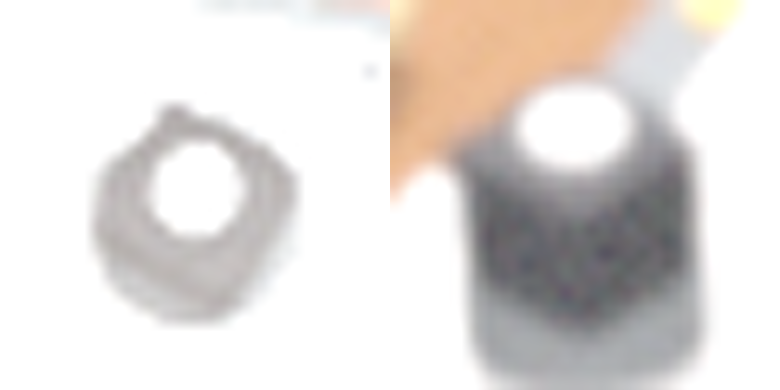

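Measured: rail yaw is -0.125 and the carriage is 47 mm short of the station. Its corner-screw span of 133 mm and the mark at -58.6/+0.6 mm both match the given layout. The knob is at (0.598, 0.0715).

In the crop, the top view's knob edges slope about 34° and the side view's near corner sits almost central. Both put the flat normals at about 57.5° and -32.5°. A start yaw of 2.57 should allow the whole turn in one grip.

Emit:
{"method": "step_arm", "body": {
  "commands": [
    [0.65,2.4,3.2,0,0,0,0.12],
    [0.65,4.8,6.4,0,0,0,0.24],
    [0.65,7.2,9.6,0,0,0,0.36],
    [0.65,9.6,12.8,0,0,0,0.48],
    [0.65,12,16,0,0,0,0.6]
  ]
}}

```text
time: 0.52
tool_pos: [0.297, -0.3327, 0.2453]
tool_rot: [-3.141, -0.0, 0.948]
contact_force: [-0.2, -0.7, 0.2]
opening: 0.0632
grip_force: 0.0
```

Emit:
{"method": "step_arm", "body": {
  "commands": [
    [0.65,2.4,3.2,0,0,0,0.12],
    [0.65,4.8,6.4,0,0,0,0.24],
    [0.65,7.2,9.6,0,0,0,0.36],
    [0.65,9.6,12.8,0,0,0,0.48],
    [0.65,12,16,0,0,0,0.6]
  ]
}}

```text
time: 0.93
tool_pos: [0.4171, -0.1726, 0.2454]
tool_rot: [-3.141, -0.0, 1.549]
contact_force: [0.9, -0.0, 1.0]
opening: 0.0598
grip_force: 0.0
```

Emit:
{"method": "step_arm", "body": {
  "commands": [
    [0.65,2.4,3.2,0,0,0,0.12],
    [0.65,4.8,6.4,0,0,0,0.24],
    [0.65,7.2,9.6,0,0,0,0.36],
    [0.65,9.6,12.8,0,0,0,0.48],
    [0.65,12,16,0,0,0,0.6]
  ]
}}

```text
time: 1.35
tool_pos: [0.5371, -0.0125, 0.2452]
tool_rot: [-3.141, -0.0, 2.149]
contact_force: [1.5, -0.9, 0.3]
opening: 0.0595
grip_force: 0.0
```

Emit:
{"method": "step_arm", "body": {
  "commands": [
    [0.65,1.8,2.4,-2,0,0,0.11],
    [0.65,3.6,4.8,-4,0,0,0.22],
    [0.65,5.4,7.2,-6,0,0,0.33],
    [0.65,6.1,8.4,-8,0,0,0.425],
    [0.65,6.1,8.4,-10,0,0,0.425]
  ]
}}

```text
time: 1.77
tool_pos: [0.5984, 0.0725, 0.1437]
tool_rot: [3.141, -0.0, 2.576]
contact_force: [-0.2, -0.6, -0.5]
opening: 0.0599
grip_force: 0.0
```

```bash
python3 - <<'E'
from h import *
a=save('top','pics/t1.png'); b=save('side','pics/s1.png')
s=observe(); print(s['tool_pos'],s['tool_rot'],s['qpos'],s['torque'])
u,v=np.round(proj('side',[*s['tool_pos'][:2],.1])).astype(int)
c=b[v-45:v+35,u-50:u+50,::-1]; cv2.imwrite('pics/c1.png',cv2.resize(c,None,fx=6,fy=6,interpolation=cv2.INTER_CUBIC))
E
```

```text
[0.59526236 0.07032385 0.14140019] [-3.13721328 -0.0069328   2.56893503] [-1.02099258e-02  5.75204312e-01  1.44555486e+00 -8.65063395e-06
  1.12903362e+00 -1.00836008e+00] [ 0.05281238 -0.13384461 -0.00722097]
```

View pics/c1.png

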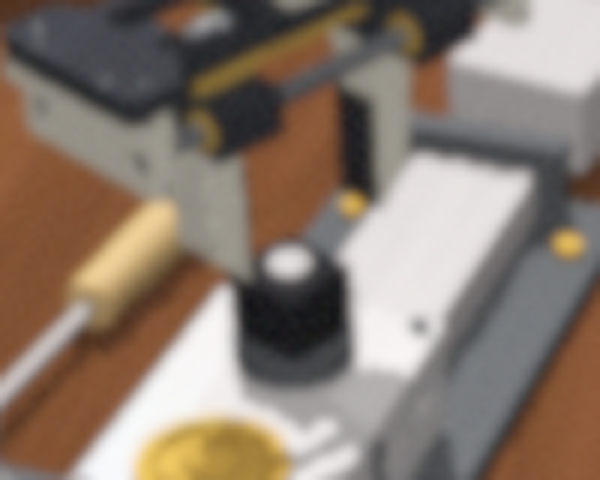

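The side crop shows the open fingers on either side of the knob: left tip at (250,280), right tip at (350,200), knob top at (290,262). Their closing line is square to the flats, so I descend.

Emit:
{"method": "step_arm", "body": {
  "commands": [
    [0.65,0,0,0,0,0,0],
    [0.65,0,0,-1,0,0,0],
    [0.65,0,0,-2,0,0,0],
    [0.65,0,0,-3,0,0,0],
    [0.65,0,0,-4,0,0,0]
  ]
}}

```text
time: 2.28
tool_pos: [0.5974, 0.0691, 0.105]
tool_rot: [3.141, 0.0, 2.567]
contact_force: [-0.1, -0.8, -0.4]
opening: 0.0598
grip_force: 0.0
```

Emit:
{"method": "step_arm", "body": {
  "commands": [
    [0.65,0,0,-0.6,0,0,0],
    [0.65,0,0,-0.6,0,0,0]
  ]
}}

```text
time: 2.45
tool_pos: [0.5965, 0.0694, 0.0977]
tool_rot: [-3.14, -0.003, 2.567]
contact_force: [-0.2, 0.0, 0.6]
opening: 0.0597
grip_force: 0.0
```

Emit:
{"method": "step_arm", "body": {
  "commands": [
    [0.5,0.1,0.2,0,0,0,0],
    [0.4,0.1,0.2,0,0,0,0],
    [0.3,0.1,0.2,0,0,0,0],
    [0.3,0.1,0.2,0,0,0,0],
    [0.3,0.1,0.2,0,0,0,0]
  ],
  "grip_force": 12
}}

```text
time: 2.87
tool_pos: [0.5985, 0.0715, 0.1]
tool_rot: [3.142, 0.0, 2.568]
contact_force: [-2.1, -1.1, 2.2]
opening: 0.0353
grip_force: 11.8
```

```bash
python3 -c "
from cell import *
s=observe();print({k:s[k] for k in('tool_pos','tool_rot','contact_force','torque','opening','grip_force')})"
```

```text
{'tool_pos': array([0.59846011, 0.07148628, 0.09997498]), 'tool_rot': array([3.14158588e+00, 2.87131311e-04, 2.56809689e+00]), 'contact_force': array([-2.12582449, -1.11145049,  2.1735948 ]), 'torque': array([-0.07838039,  0.10967391,  0.13896468]), 'opening': 0.035311861978765215, 'grip_force': 11.827478661434725}
```

Emit:
{"method": "step_arm", "body": {
  "commands": [
    [0.3,0,0,0,0,0,0.03],
    [0.3,0,0,0,0,0,0.05],
    [0.3,0,0,0,0,0,0.05]
  ]
}}

```text
time: 3.12
tool_pos: [0.5985, 0.0715, 0.0999]
tool_rot: [3.141, 0.0, 2.618]
contact_force: [-2.1, -1.1, 1.9]
opening: 0.0346
grip_force: 11.8
```

```bash
cat > o.py <<'E'
from cell import *
s=observe();print({k:s[k].round(4) if hasattr(s[k],'round') else s[k] for k in('time','tool_pos','tool_rot','contact_force','torque','opening','grip_force')})
E
python3 o.py
```

```text
{'time': 3.1167, 'tool_pos': array([0.5985, 0.0715, 0.0999]), 'tool_rot': array([3.1414e+00, 3.0000e-04, 2.6185e+00]), 'contact_force': array([-2.0661, -1.0603,  1.8616]), 'torque': array([-0.0466,  0.1125, -0.0492]), 'opening': 0.03459639901878117, 'grip_force': 11.79544910788536}
```

Emit:
{"method": "step_arm", "body": {
  "commands": [
    [0.3,0,0,0,0,0,0],
    [0.3,0.08,0.6,0,0,0,0],
    [0.3,0.16,1.2,0,0,0,0],
    [0.3,0.24,1.8,0,0,0,0],
    [0.3,0.32,2.4,0,0,0,0]
  ],
  "grip_force": 30
}}

```text
time: 3.53
tool_pos: [0.6017, 0.0958, 0.0999]
tool_rot: [-3.141, 0.0, 2.618]
contact_force: [-3.7, -3.2, 5.6]
opening: 0.0338
grip_force: 29.8
```

Emit:
{"method": "step_arm", "body": {
  "commands": [
    [0.3,0.05,0.4,0,0,0,0],
    [0.3,0.1,0.8,0,0,0,0],
    [0.3,0.15,1.2,0,0,0,0],
    [0.3,0.2,1.6,0,0,0,0],
    [0.3,0.25,1.9,0,0,0,0]
  ]
}}

```text
time: 3.95
tool_pos: [0.6027, 0.1069, 0.0998]
tool_rot: [-3.127, 0.002, 2.619]
contact_force: [-7.3, -26.1, 10.6]
opening: 0.034
grip_force: 30.0
```

Emit:
{"method": "step_arm", "body": {
  "commands": [
    [0.3,0.03,0.2,0,0,0,0],
    [0.3,0.05,0.36,0,0,0,0],
    [0.3,0.05,0.36,0,0,0,0],
    [0.3,0.05,0.36,0,0,0,0]
  ]
}}

```text
time: 4.28
tool_pos: [0.6041, 0.1183, 0.0998]
tool_rot: [-3.14, -0.001, 2.618]
contact_force: [-3.9, -2.4, 6.1]
opening: 0.0338
grip_force: 30.0
```

```bash
python3 o.py
```

```text
{'time': 4.2833, 'tool_pos': array([0.6041, 0.1183, 0.0998]), 'tool_rot': array([-3.1405e+00, -8.0000e-04,  2.6181e+00]), 'contact_force': array([-3.872 , -2.3732,  6.1022]), 'torque': array([-0.7445,  0.656 ,  0.1069]), 'opening': 0.0337650972800687, 'grip_force': 29.960957765579224}
```

The lip was felt and the carriage has dropped past it. I release so the detent can settle it, then look.

Emit:
{"method": "step_arm", "body": {
  "commands": [
    [0.5,0,0,0,0,0,0],
    [0.6,0,0,0,0,0,0],
    [0.6,0,0,0,0,0,0],
    [0.6,0,0,0,0,0,0],
    [0.6,0,0,0,0,0,0]
  ]
}}

```text
time: 4.7
tool_pos: [0.6047, 0.1184, 0.0993]
tool_rot: [3.141, -0.0, 2.618]
contact_force: [-1.7, 0.2, 0.3]
opening: 0.0546
grip_force: 0.0
```

```bash
python3 - <<'E'
from h import *
a=save('top','pics/t2.png'); b=save('side','pics/s2.png')
st=np.array([.6091,.1528,.02])
c=b[190:290,215:345,::-1]; cv2.imwrite('pics/c2.png',cv2.resize(c,None,fx=6,fy=6,interpolation=cv2.INTER_CUBIC))
E
python3 o.py
```

```text
{'time': 4.8, 'tool_pos': array([0.6047, 0.1183, 0.0994]), 'tool_rot': array([ 3.1414e+00, -1.0000e-04,  2.6178e+00]), 'contact_force': array([-0.3117,  0.2081, -0.2242]), 'torque': array([ 0.0531, -0.1587, -0.0125]), 'opening': 0.055570184201425114, 'grip_force': 0.0}
```

View pics/c2.png

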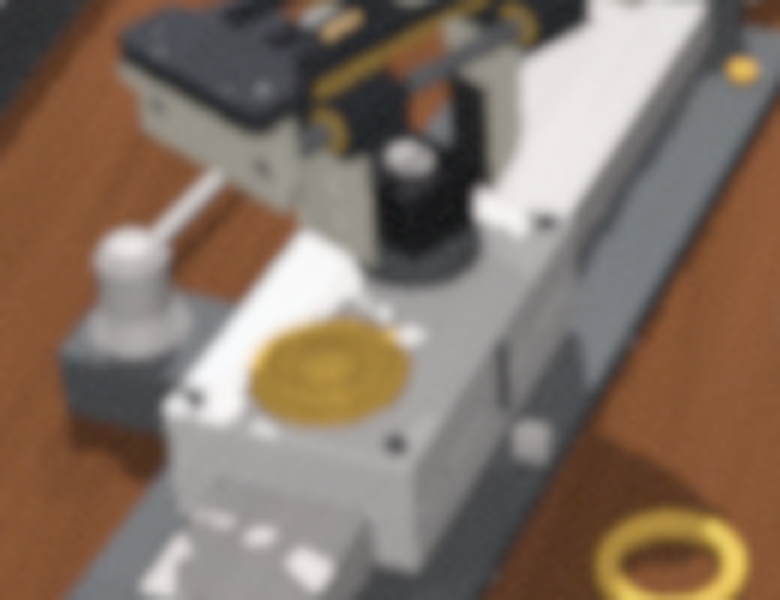

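The side crop shows the index line at (505,350–408) just behind the rail mark at (533,440). The front corner screws are at (193,398) and (395,443), and the rear one at (543,222). I check the travel numerically.

```bash
python3 - <<'E'
from h import *
z=lambda u,v:((u+.5)/6-.5+215,(v+.5)/6-.5+190)
t=-.1265; y=np.array([-np.sin(t),np.cos(t)]); x=np.array([y[1],-y[0]]); st=np.array([.6091,.1528])
for n,p,h in[('front far',(193,398),.064),('front near',(395,443),.064),('rear near',(543,222),.064),('index bot',(505,408),.022),('index top',(503,350),.06),('mark',(533,440),.018)]:
    q=ray('side',z(*p),h)[:2]-st; print(n,q@x*1e3,q@y*1e3)
E
```

```text
front far 38.05548359170119 68.76413689486611
front near -36.777101134674844 67.22516176235332
rear near -37.113913307046346 -64.47867505717679
index bot -43.815306728698815 -7.132480128424417
index top -49.89921045334618 5.334604926790929
mark -58.12379654373473 1.5851164451905284
```

Carriage and mark agree to within 0.5 mm (screw mean +1.4, mark +1.6), so it sits in the detent. Now I grip and turn clockwise.

Emit:
{"method": "step_arm", "body": {
  "commands": [
    [0.3,0,0,0,0,0,0],
    [0.3,0,0,0,0,0,0],
    [0.3,0,0,0,0,0,0],
    [0.3,0,0,0,0,0,-0.05],
    [0.3,0,0,0,0,0,-0.1]
  ],
  "grip_force": 40
}}

```text
time: 5.22
tool_pos: [0.6047, 0.1181, 0.0995]
tool_rot: [-3.142, 0.0, 2.516]
contact_force: [-0.1, 0.3, 0.1]
opening: 0.0336
grip_force: 39.7
```

```bash
python3 o.py
```

```text
{'time': 5.2167, 'tool_pos': array([0.6047, 0.1181, 0.0995]), 'tool_rot': array([-3.1415e+00,  2.0000e-04,  2.5160e+00]), 'contact_force': array([-0.0837,  0.3121,  0.1172]), 'torque': array([ 0.0455, -0.1784,  0.2883]), 'opening': 0.033601710747869086, 'grip_force': 39.68279421329498}
```

Torque is 0.29 N m, which is the knob turning freely. I continue.

Emit:
{"method": "step_arm", "body": {
  "commands": [
    [0.3,0,0,0,0,0,-0.1],
    [0.3,0,0,0,0,0,-0.2],
    [0.3,0,0,0,0,0,-0.3],
    [0.3,0,0,0,0,0,-0.4],
    [0.3,0,0,0,0,0,-0.5]
  ]
}}

```text
time: 5.63
tool_pos: [0.6049, 0.1183, 0.0996]
tool_rot: [3.141, 0.0, 2.013]
contact_force: [1.0, 1.3, -1.1]
opening: 0.0338
grip_force: 39.7
```

Emit:
{"method": "step_arm", "body": {
  "commands": [
    [0.3,0,0,0,0,0,-0.1],
    [0.3,0,0,0,0,0,-0.2],
    [0.3,0,0,0,0,0,-0.3],
    [0.3,0,0,0,0,0,-0.4],
    [0.3,0,0,0,0,0,-0.5]
  ]
}}

```text
time: 6.05
tool_pos: [0.6053, 0.1183, 0.0996]
tool_rot: [3.14, -0.0, 1.513]
contact_force: [2.7, 1.0, -1.6]
opening: 0.0341
grip_force: 39.7
```

```bash
python3 o.py
```

```text
{'time': 6.05, 'tool_pos': array([0.6053, 0.1183, 0.0996]), 'tool_rot': array([ 3.1401e+00, -2.0000e-04,  1.5134e+00]), 'contact_force': array([ 2.6749,  1.0221, -1.6046]), 'torque': array([ 0.1279, -0.4599,  0.2486]), 'opening': 0.034125074773862354, 'grip_force': 39.69187259674072}
```

Emit:
{"method": "step_arm", "body": {
  "commands": [
    [0.3,0,0,0,0,0,-0.08],
    [0.3,0,0,0,0,0,-0.16],
    [0.3,0,0,0,0,0,-0.24],
    [0.3,0,0,0,0,0,-0.32],
    [0.3,0,0,0,0,0,-0.4]
  ]
}}

```text
time: 6.47
tool_pos: [0.6055, 0.1182, 0.0996]
tool_rot: [3.14, -0.001, 1.114]
contact_force: [3.8, 1.2, -2.6]
opening: 0.0337
grip_force: 39.7
```

```bash
python3 o.py
```

```text
{'time': 6.4667, 'tool_pos': array([0.6055, 0.1182, 0.0996]), 'tool_rot': array([ 3.1398e+00, -1.0000e-03,  1.1143e+00]), 'contact_force': array([ 3.7774,  1.1944, -2.5639]), 'torque': array([ 0.1121, -0.5564,  0.2182]), 'opening': 0.03373530381756216, 'grip_force': 39.68885958194733}
```

Emit:
{"method": "step_arm", "body": {
  "commands": [
    [0.3,0,0,0,0,0,-0.08],
    [0.3,0,0,0,0,0,-0.16],
    [0.3,0,0,0,0,0,-0.24],
    [0.3,0,0,0,0,0,-0.32],
    [0.3,0,0,0,0,0,-0.4]
  ]
}}

```text
time: 6.88
tool_pos: [0.6057, 0.1181, 0.0996]
tool_rot: [3.14, -0.002, 0.714]
contact_force: [3.3, -0.4, -2.7]
opening: 0.0338
grip_force: 39.7
```

```bash
python3 o.py
```

```text
{'time': 6.8833, 'tool_pos': array([0.6057, 0.1181, 0.0996]), 'tool_rot': array([ 3.1399e+00, -1.7000e-03,  7.1430e-01]), 'contact_force': array([ 3.3377, -0.388 , -2.6679]), 'torque': array([-0.0029, -0.6343,  0.307 ]), 'opening': 0.033816114752211475, 'grip_force': 39.688836336135864}
```

Turned 1.9 rad, still at about 0.25–0.3 N m. From here I take small steps and read the torque after each.

Emit:
{"method": "step_arm", "body": {
  "commands": [
    [0.3,0,0,0,0,0,-0.04],
    [0.3,0,0,0,0,0,-0.08],
    [0.3,0,0,0,0,0,-0.12]
  ]
}}

```text
time: 7.13
tool_pos: [0.6057, 0.118, 0.0996]
tool_rot: [3.14, -0.002, 0.596]
contact_force: [3.7, -0.7, -2.7]
opening: 0.034
grip_force: 39.7
```

```bash
python3 o.py
```

```text
{'time': 7.1333, 'tool_pos': array([0.6057, 0.118 , 0.0996]), 'tool_rot': array([ 3.140e+00, -1.900e-03,  5.962e-01]), 'contact_force': array([ 3.6612, -0.6589, -2.7199]), 'torque': array([-0.0375, -0.6684,  0.2951]), 'opening': 0.03396646957030619, 'grip_force': 39.6820467710495}
```

Emit:
{"method": "step_arm", "body": {
  "commands": [
    [0.3,0,0,0,0,0,-0.03],
    [0.3,0,0,0,0,0,-0.06],
    [0.3,0,0,0,0,0,-0.08]
  ]
}}

```text
time: 7.38
tool_pos: [0.6057, 0.118, 0.0996]
tool_rot: [3.14, -0.002, 0.517]
contact_force: [4.6, -0.9, -4.1]
opening: 0.0342
grip_force: 39.7
```

```bash
python3 o.py
```

```text
{'time': 7.3833, 'tool_pos': array([0.6057, 0.118 , 0.0996]), 'tool_rot': array([ 3.1402e+00, -2.0000e-03,  5.1660e-01]), 'contact_force': array([ 4.5999, -0.9496, -4.0962]), 'torque': array([-0.0879, -0.8052,  0.2748]), 'opening': 0.03421047752820631, 'grip_force': 39.678552746772766}
```

Emit:
{"method": "step_arm", "body": {
  "commands": [
    [0.3,0,0,0,0,0,-0.03],
    [0.3,0,0,0,0,0,-0.06],
    [0.3,0,0,0,0,0,-0.08]
  ]
}}

```text
time: 7.63
tool_pos: [0.6058, 0.1179, 0.0996]
tool_rot: [3.14, -0.002, 0.437]
contact_force: [4.9, -1.0, -3.9]
opening: 0.034
grip_force: 39.7
```

```bash
python3 o.py
```

```text
{'time': 7.6333, 'tool_pos': array([0.6058, 0.1179, 0.0996]), 'tool_rot': array([ 3.1403e+00, -2.1000e-03,  4.3650e-01]), 'contact_force': array([ 4.8518, -1.0269, -3.8685]), 'torque': array([-0.1312, -0.8702,  0.2605]), 'opening': 0.03403643846089532, 'grip_force': 39.6781450510025}
```

Emit:
{"method": "step_arm", "body": {
  "commands": [
    [0.3,0,0,0,0,0,-0.03],
    [0.3,0,0,0,0,0,-0.06],
    [0.3,0,0,0,0,0,-0.08]
  ]
}}

```text
time: 7.88
tool_pos: [0.6058, 0.1179, 0.0996]
tool_rot: [3.14, -0.002, 0.357]
contact_force: [5.5, -0.0, -3.3]
opening: 0.034
grip_force: 39.7
```

```bash
python3 o.py
```

```text
{'time': 7.8833, 'tool_pos': array([0.6058, 0.1179, 0.0996]), 'tool_rot': array([ 3.1403e+00, -2.2000e-03,  3.5650e-01]), 'contact_force': array([ 5.4716, -0.0271, -3.3084]), 'torque': array([-0.1526, -0.8907,  0.2534]), 'opening': 0.034030864115664354, 'grip_force': 39.678107500076294}
```

Emit:
{"method": "step_arm", "body": {
  "commands": [
    [0.3,0,0,0,0,0,-0.03],
    [0.3,0,0,0,0,0,-0.06],
    [0.3,0,0,0,0,0,-0.08]
  ]
}}

```text
time: 8.13
tool_pos: [0.6058, 0.1178, 0.0996]
tool_rot: [3.14, -0.002, 0.277]
contact_force: [5.3, -0.7, -2.7]
opening: 0.0335
grip_force: 39.7
```

```bash
python3 o.py
```

```text
{'time': 8.1333, 'tool_pos': array([0.6058, 0.1178, 0.0996]), 'tool_rot': array([ 3.1404e+00, -2.4000e-03,  2.7650e-01]), 'contact_force': array([ 5.2982, -0.6548, -2.6819]), 'torque': array([-0.1867, -0.8466,  0.2282]), 'opening': 0.033520441279940145, 'grip_force': 39.67796087265015}
```

Emit:
{"method": "step_arm", "body": {
  "commands": [
    [0.3,0,0,0,0,0,-0.03],
    [0.3,0,0,0,0,0,-0.06],
    [0.3,0,0,0,0,0,-0.08]
  ]
}}

```text
time: 8.38
tool_pos: [0.6058, 0.1178, 0.0996]
tool_rot: [3.141, -0.002, 0.197]
contact_force: [5.2, -1.2, -3.7]
opening: 0.0337
grip_force: 39.7
```

```bash
python3 o.py
```

```text
{'time': 8.3833, 'tool_pos': array([0.6058, 0.1178, 0.0996]), 'tool_rot': array([ 3.1406e+00, -2.5000e-03,  1.9650e-01]), 'contact_force': array([ 5.2362, -1.2238, -3.6633]), 'torque': array([-0.1842, -0.8765,  0.2604]), 'opening': 0.033716778043367014, 'grip_force': 39.67792510986328}
```

Emit:
{"method": "step_arm", "body": {
  "commands": [
    [0.3,0,0,0,0,0,-0.03],
    [0.3,0,0,0,0,0,-0.06],
    [0.3,0,0,0,0,0,-0.08]
  ]
}}

```text
time: 8.63
tool_pos: [0.6058, 0.1178, 0.0996]
tool_rot: [3.141, -0.003, 0.117]
contact_force: [5.4, 0.3, -3.2]
opening: 0.0339
grip_force: 40.0
```

```bash
python3 o.py
```

```text
{'time': 8.6333, 'tool_pos': array([0.6058, 0.1178, 0.0996]), 'tool_rot': array([ 3.1406e+00, -2.5000e-03,  1.1720e-01]), 'contact_force': array([ 5.4414,  0.2633, -3.1873]), 'torque': array([-0.2386, -0.8246,  0.5188]), 'opening': 0.0339484792088942, 'grip_force': 39.985061287879944}
```

Torque has risen to 0.52 N m after 2.5 rad, so this is the stop. I take finer steps.

Emit:
{"method": "step_arm", "body": {
  "commands": [
    [0.3,0,0,0,0,0,-0.01],
    [0.3,0,0,0,0,0,-0.02],
    [0.3,0,0,0,0,0,-0.02]
  ]
}}

```text
time: 8.88
tool_pos: [0.6058, 0.1177, 0.0996]
tool_rot: [3.141, -0.003, 0.098]
contact_force: [4.9, -1.0, -3.3]
opening: 0.0342
grip_force: 40.0
```

```bash
python3 o.py
```

```text
{'time': 8.8833, 'tool_pos': array([0.6058, 0.1177, 0.0996]), 'tool_rot': array([ 3.1405e+00, -2.6000e-03,  9.8300e-02]), 'contact_force': array([ 4.885 , -0.9501, -3.2827]), 'torque': array([-0.2091, -0.7975,  0.5692]), 'opening': 0.03417541642688144, 'grip_force': 40.006173849105835}
```

Emit:
{"method": "step_arm", "body": {
  "commands": [
    [0.3,0,0,0,0,0,-0.01],
    [0.3,0,0,0,0,0,-0.02],
    [0.3,0,0,0,0,0,-0.02]
  ]
}}

```text
time: 9.13
tool_pos: [0.6058, 0.1177, 0.0996]
tool_rot: [3.14, -0.003, 0.079]
contact_force: [5.1, -1.2, -3.9]
opening: 0.034
grip_force: 40.1
```

```bash
python3 o.py
```

```text
{'time': 9.1333, 'tool_pos': array([0.6058, 0.1177, 0.0996]), 'tool_rot': array([ 3.1405e+00, -2.6000e-03,  7.8500e-02]), 'contact_force': array([ 5.0539, -1.2239, -3.9226]), 'torque': array([-0.2266, -0.819 ,  0.647 ]), 'opening': 0.03395028834030432, 'grip_force': 40.10729670524597}
```

Emit:
{"method": "step_arm", "body": {
  "commands": [
    [0.3,0,0,0,0,0,-0.01],
    [0.3,0,0,0,0,0,-0.03],
    [0.3,0,0,0,0,0,-0.03]
  ]
}}

```text
time: 9.38
tool_pos: [0.6058, 0.1177, 0.0997]
tool_rot: [3.14, -0.003, 0.048]
contact_force: [5.0, -1.1, -2.6]
opening: 0.0337
grip_force: 40.2
```

```bash
python3 o.py
```

```text
{'time': 9.3833, 'tool_pos': array([0.6058, 0.1177, 0.0997]), 'tool_rot': array([ 3.1405e+00, -2.6000e-03,  4.8300e-02]), 'contact_force': array([ 4.9718, -1.1269, -2.5672]), 'torque': array([-0.2254, -0.8002,  0.7144]), 'opening': 0.03366532158720786, 'grip_force': 40.215028524398804}
```

Torque is 0.71 N m against about 0.25 free, so the knob is firmly on its stop. I release and lift straight up.

Emit:
{"method": "step_arm", "body": {
  "commands": [
    [0.45,0,0,0,0,0,0],
    [0.55,0,0,0,0,0,0],
    [0.55,0,0,0,0,0,0],
    [0.55,0,0,0,0,0,0],
    [0.55,0,0,0.5,0,0,0]
  ]
}}

```text
time: 9.8
tool_pos: [0.6038, 0.1182, 0.1038]
tool_rot: [3.142, 0.002, 0.048]
contact_force: [0.1, -0.5, -0.5]
opening: 0.0502
grip_force: 0.0
```

Emit:
{"method": "step_arm", "body": {
  "commands": [
    [0.55,0,0,1.5,0,0,0],
    [0.55,0,0,3,0,0,0],
    [0.55,0,0,5,0,0,0],
    [0.55,-2,-2,8,0,0,0],
    [0.55,-5,-5,11,0,0,0]
  ]
}}

```text
time: 10.22
tool_pos: [0.5609, 0.0747, 0.2099]
tool_rot: [-3.141, -0.001, 0.05]
contact_force: [0.7, -0.8, 0.9]
opening: 0.0504
grip_force: 0.0
```

Emit:
{"method": "step_arm", "body": {
  "commands": [
    [0.55,-3,-3,0,0,0,0],
    [0.55,-6,-6,0,0,0,0],
    [0.55,-9,-9,0,0,0,0],
    [0.55,-11,-11,0,0,0,0],
    [0.55,-11,-11,0,0,0,0]
  ]
}}

```text
time: 10.63
tool_pos: [0.4469, -0.0384, 0.2091]
tool_rot: [3.141, 0.002, 0.045]
contact_force: [1.3, 0.2, 0.0]
opening: 0.0504
grip_force: 0.0
```

```bash
python3 - <<'E'
from h import *
a=save('top','pics/t3.png'); b=save('side','pics/s3.png')
A=cv2.resize(a[125:225,215:345,::-1],None,fx=3,fy=3,interpolation=cv2.INTER_CUBIC)
B=cv2.resize(b[190:290,215:345,::-1],None,fx=3,fy=3,interpolation=cv2.INTER_CUBIC)
cv2.imwrite('pics/c3.png',np.hstack([A,B]))
E
python3 o.py
```

```text
{'time': 10.7333, 'tool_pos': array([ 0.4504, -0.0365,  0.2094]), 'tool_rot': array([ 3.1414e+00, -1.5000e-03,  4.5400e-02]), 'contact_force': array([0.1001, 0.4312, 0.7358]), 'torque': array([ 0.0555,  0.0186, -0.0114]), 'opening': 0.05069281596884063, 'grip_force': 0.0}
```

View pics/c3.png

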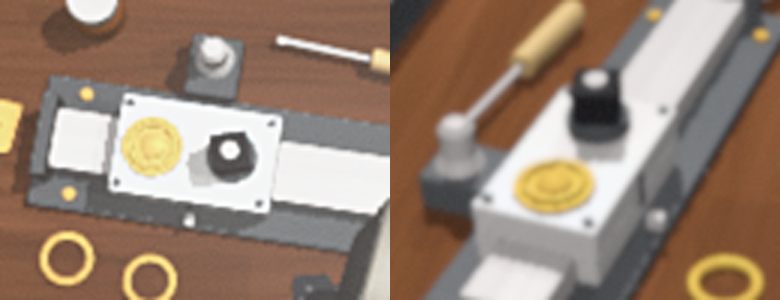

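The final views show the carriage screws at (131,102), (275,122), (117,183) and (261,203). Their middle, corrected for height, falls on the rail mark at (190,221). In the side view the index line still stands at the mark, the knob is turned, and the tools and rings are where they were.

```bash
python3 -c "
from cell import *
print(hand_in())"
```

```text
the job is handed in; nothing more can be done
None
```

The carriage is in the station detent with its index line on the mark, the knob was turned about 2.57 rad clockwise to its stop (0.71 N m at the end), and the job was handed in at about 10.7 s with the arm clear.

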